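# Close up the paint tins

## Task

Close the three paint tins for the night: free the wooden stirring stick that is trapped under one lid and lay it flat in the white tray, and press every lid down until it is fully home on its rim. Leave the tins, the tray and everything else standing where they are.

Things in the scene. Friction and masses are not known exactly. Their poses are not given: they have to be found in the camera images.
- tin_a: The tin of paint, full, loose on the table, brass-coloured with a pale paper band; origin at the centre of its underside. 92 mm diameter, rim 100 mm above the origin. Its lid is cocked: +x of the tin points to the lid's high side, -x to the side that is caught on the rim (a hinge along y, at x = -44 mm, z = 100 mm). A wooden stick is trapped between rim and lid on the +x side.
- tin_a_lid (a joint): Angle of tin_a's lid (rad): 0 = seated flat on the rim, 0.34 = high side about 30 mm up; stiff, needs about 8 N pressed near the high edge, and stays where it is left. The lid is a disc 88 mm across, 4 mm thick, its underside level with the rim when seated (a low bead on top adds 1.5 mm).
- tin_a_lid_high (a point): Point on the top face of tin_a's lid, 12 mm in from its high edge (x = +32 mm, z = 104 mm in the tin's frame when seated).
- tin_b: The smaller tin of paint, full, loose on the table, brass-coloured with a pale paper band; origin at the centre of its underside. 86 mm diameter, rim 80 mm above the origin. Its lid is cocked too, high side to the tin's +x, caught side at x = -41 mm, nothing under it.
- tin_b_lid (a joint): Angle of tin_b's lid (rad): 0 = seated, up to 0.32; made and behaving like tin_a's, a disc 82 mm across, 4 mm thick.
- tin_b_lid_high (a point): Point on the top face of tin_b's lid, 12 mm in from its high edge (x = +29 mm, z = 84 mm in the tin's frame when seated).
- tin_c: The low wide tin of paint, full, loose on the table, brass-coloured with a pale paper band; origin at the centre of its underside. 100 mm diameter, rim 65 mm above the origin. Its lid stands level but proud of the rim all round.
- tin_c_lid (a joint): Height of tin_c's lid above its seat (m): 0 = seated, 0.006 to 0.0105 at the start; stiff, needs about 9 N pressed anywhere near its middle, and stays where it is left. A disc 96 mm across, 4 mm thick.
- tin_c_lid_top (a point): Centre of the top face of tin_c's lid (69 mm above the tin's origin when seated).
- stick: Flat wooden stirring stick, 170 mm long (its y), 15 mm wide (its x), 5 mm thick (its z), 20 g; origin at the centre of its underside. At the start it lies flat across tin_a's rim, parallel to the tin's y axis about 21 mm to the high side of the tin's centre, under the propped lid; both ends stick out about 45 mm beyond the tin. It comes out sideways or endways, not upwards.
- tray: Loose open white tray, 220 mm (its x) by 100 mm (its y) by 35 mm high, walls and floor 5 mm thick; origin at the centre of its underside.
- brush_pot: Bystander: clear pot of brushes, 68 mm diameter, pot 90 mm high, brushes up to 190 mm; origin at the centre of its underside.
- tub: Bystander: white plastic tub with a cap, 70 mm diameter, 115 mm high; origin at the centre of its underside.
- pot_l: Bystander: small amber pigment pot, 40 mm diameter, 36 mm high; origin at the centre of its underside.
- pot_r: Bystander: small clear pigment pot, 40 mm diameter, 36 mm high; origin at the centre of its underside.
There are look-alikes about, which are no part of the job. Leave any green look-alike of the tin_a alone.

How it is judged:
By the outcome, as a careful person would: the job done as asked, in the order asked, and still so for the second after the job is handed in, with the robot touching nothing.
It also fails if it takes over 64 s, if anything falls off the work surface, if the arm or the gripper's body presses on something with over 40 N, if the wrist force passes 120 N, or if a joint passes its speed limit or range.

## Robot

A 6-joint arm with a two-finger parallel gripper is mounted at the origin on the work surface. World frame = base frame: x ahead of the robot, y to its left, z up, the work surface at z = 0. Lengths are in mm, angles in rad, forces in N, time in s.
With the tool pointing down it reaches from about 400 to 925 mm from the base axis. Payload 12.5 kg.
Tool frame: the origin (TCP) lies midway between the tips of the shut fingers; the grasp point (between the pads) lies 19 mm behind it; z points along the fingers, y is the line along which they close (so a half turn about z gives the same grasp; the last joint's range is limited). The gripper opens to 95 mm and grips with 3 to 60 N. Pads are 20 mm wide; open, the fingers measure 119 mm over their backs; the gripper's body (75 mm by 180 mm) begins 59 mm behind the grasp point.
Start: joints at [1.056, 0.491, 1.559, -0, 1.092, -0.106], TCP at [248.428, 573.524, 214.661] pointing down, gripper open.
Joint ranges: [-3.1, 3.1], [-0.84, 2.19], [0.05, 2.79], [-1.13, 4.28], [0.06, 2.93], [-2.69, 2.69]. Speed limits (rad/s): [2.22, 2.22, 2.79, 3.14, 3.14, 3.14].

## Interface

Orientations are given as [roll, pitch, yaw] about the fixed x, y, z axes, in that order (R = Rz(yaw) Ry(pitch) Rx(roll)).
In Python, from cell import env gives the robot as it stands.
- The arm moves only by the tool carry_out, never from a script. Its argument "series" is a list of rows, each a list of 4 numbers: the shift along the world's x, y, z normalised to -1 to 1, where 1 is 5 cm, then the turn about the world's z normalised to -1 to 1, where 1 is 6 degrees. In form: [[x, y, z, turn], ...]. A call has exactly 5 rows; each row shifts and turns the commanded pose from where the row before left it; what a row does not reach is not made up. A row lasts 1/10 s, in which the tool goes at most 50 mm and 8.59 degrees, less where a joint would pass 70% of its speed; a pose out of reach is approached as far as the arm can. A call with a number of a shift or a turn outside -1 to 1 is refused whole. A call with a gripper value outside its range is refused whole. "fingers" is the closure, from -1 (fully open) to 1 (shut), set as the call begins (left out, the last holds). The fingers move at their own pace and stop on an object; the grip force is fixed at half the most. Time passes only in rows, so rows that do not move let the fingers close, or fill a call up. It gives the time, the measured TCP pose, the force, the opening and the grip force at its end, in the units of the state.
- env.state(): the state, without advancing time (a new reading comes with each control period).
- env.read_camera(name): name is "side" or "top"; returns the picture (420x560x3 uint8, red, green, blue); there is no depth.
- env.calibration(name): a dict with "K" (3x3 intrinsics, pixels), "dist" ([k1, k2, p1, p2, k3] as OpenCV has them; the pictures are not rectified), "pose" (4x4, takes a point from camera to world coordinates). Camera axes: x right, y down, z forward; pixel columns grow to the right and rows downward; lengths in mm; the calibration is good to about 2 mm. A picture is of the moment at which its call begins. calibration takes no time and is no camera call.
- env.job_done(): hands the job in; it is judged then, once.
Trained networks look in the newest picture that a camera, given by its name, has taken for a name from the list of things; names that differ only in an ending like _2 or _b are one class to them, and where a whole thing is asked for, a point or a joint stands for the part that bears it (a point fixed in the world has none). Each returns a list of dicts, best first, with "conf" (0 to 1); they miss things now and then, are a little off and sometimes report something else, mostly with a low value. They report only what shows in the picture. A call takes as long as a camera call. They do not tell look-alikes from the thing itself.
- env.look_for(camera, label): "position" ([row, column] as shares, 0 to 1, of the picture: columns of its width, rows of its height, amid what is visible of it).
The state is a dict: "t": time; "joints": joint angles; "qvel": joint speeds; "tau": joint torques, N m; "eef_pos": TCP position; "tcp_rot": TCP orientation; "ft_force": force on the tool from outside, world axes, zero at the start; "moment": the same for the moment, N m; "opening": opening from 0.0 (shut) to 1.0 (fully open); "grip_force": force on a finger pad.
Only numpy, scipy, OpenCV 4.12 (cv2) and the standard library are available. Lean on these libraries where they do the work, as an engineer would, in place of code of your own. Each camera call takes 0.05 s, during which the arm holds its last target. There are 200 camera calls.

## Working session

There is one attempt and no reset: what is moved stays moved. The work goes in short steps, Python scripts to look and compute and a tool call to move; the robot and the scene stay as the last step left them, time stands still between calls to the robot, and variables do not carry over. Pictures are saved under pics/ and viewed, at most 10 in all, crops included, and the job is handed in when it is done.

Besides the shell and the picture viewer there is one more tool, called after ">>>" by a JSON object that holds its "name" and its "arguments", one argument or row to a line. carry_out: Moves the arm, as the interface text tells. Its arguments: {"type":"object","properties":{"series":{"type":"array","items":{"type":"array","items":{"type":"number","minimum":-1,"maximum":1}}},"fingers":{"type":"number"}},"required":["series"]}

```bash
ls; mkdir -p pics
cat > h.py <<'E'
import numpy as np, cv2
from cell import env
def ray(cam,u,v):
    c=env.calibration(cam);K=np.array(c["K"]);P=np.array(c["pose"])
    p=cv2.undistortPoints(np.array([[[u,v]]],float),K,np.array(c["dist"],float))[0,0]
    return P[:3,3],P[:3,:3]@np.array([p[0],p[1],1.])
def onz(cam,u,v,z):
    o,d=ray(cam,u,v); return (o+d*(z-o[2])/d[2])[:2].round(1)
def proj(cam,pts):
    c=env.calibration(cam);T=np.linalg.inv(np.array(c["pose"]))
    return cv2.projectPoints(np.array(pts,float).reshape(-1,3),cv2.Rodrigues(T[:3,:3])[0],T[:3,3],np.array(c["K"]),np.array(c["dist"],float))[0][:,0].round(1)
def save(cam,name):
    im=env.read_camera(cam); cv2.imwrite(f"pics/{name}.png",im[:,:,::-1]); return im
E
python3 - <<'E'
from h import *
for c in("top","side"):
    save(c,c+"0"); print(c,np.array(env.calibration(c)["pose"]).round(2).tolist())
    for n in["tin_a","tin_a_lid_high","tin_b_lid_high","tin_c_lid_top","stick","tray","brush_pot","tub","pot_l"]:
        print(n,[(round(d["conf"],2),round(d["position"][1]*560),round(d["position"][0]*420)) for d in env.look_for(c,n)][:5])
print(env.state())
E
```

```text
pics
top [[0.14, -0.97, 0.2, 302.83], [-0.99, -0.14, 0.03, -88.2], [-0.0, -0.2, -0.98, 1112.49], [0.0, 0.0, 0.0, 1.0]]
tin_a [(0.93, 128, 206), (0.87, 218, 170), (0.81, 429, 175), (0.76, 454, 288), (0.72, 474, 218)]
tin_a_lid_high [(0.85, 438, 166), (0.8, 408, 239), (0.65, 479, 213), (0.61, 402, 302), (0.55, 461, 286)]
tin_b_lid_high [(0.82, 120, 200)]
tin_c_lid_top [(0.76, 217, 166)]
stick [(0.6, 421, 225), (0.34, 309, 173)]
tray [(0.72, 310, 172), (0.59, 427, 225)]
brush_pot [(0.86, 300, 261), (0.2, 217, 164)]
tub [(0.93, 199, 241)]
pot_l [(0.83, 163, 136), (0.57, 375, 154)]
side [[-0.97, -0.19, 0.14, 355.11], [-0.24, 0.75, -0.61, 615.46], [0.01, -0.63, -0.78, 986.06], [0.0, 0.0, 0.0, 1.0]]
tin_a [(0.96, 350, 121), (0.74, 257, 374), (0.71, 300, 105), (0.68, 263, 125), (0.6, 365, 160)]
tin_a_lid_high [(0.91, 259, 115), (0.7, 354, 113), (0.6, 318, 133), (0.6, 364, 143), (0.59, 301, 98)]
tin_b_lid_high [(0.64, 255, 369)]
tin_c_lid_top [(0.74, 226, 277), (0.56, 331, 211)]
stick [(0.73, 313, 149)]
tray [(0.57, 248, 213), (0.29, 334, 212)]
brush_pot [(0.86, 334, 213), (0.34, 235, 165)]
tub [(0.86, 309, 298), (0.35, 258, 371), (0.32, 224, 276)]
pot_l [(0.66, 171, 339), (0.57, 236, 166)]
{'t': 1.0, 'joints': array([ 1.05638742e+00,  4.90852833e-01,  1.55892591e+00, -2.13907248e-05,
        1.09170606e+00, -1.05605084e-01]), 'qvel': array([-1.76525049e-03, -4.13625996e-04,  2.89260379e-04,  2.95848331e-05,
       -6.15973830e-04,  1.53003252e-04]), 'tau': array([-4.80613635e-04, -6.12496018e+01, -2.58420146e+01,  6.92052674e-02,
        4.46099904e-02, -3.24625387e-05]), 'eef_pos': array([248.43258696, 573.5051611 , 214.68132301]), 'tcp_rot': array([3.14148740e+00, 3.02469192e-05, 2.73279869e+00]), 'ft_force': array([-0.51819434, -0.26164084, -0.44158824]), 'moment': array([ 0.01674414, -0.04498355, -0.05958879]), 'grip_force': 0.0, 'opening': 1.0000185126398429}
```

View pics/top0.png

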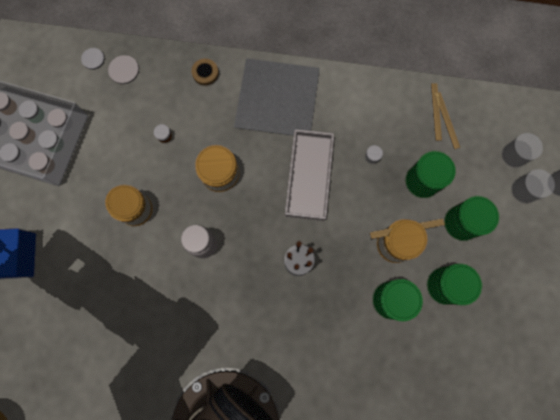

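View pics/side0.png

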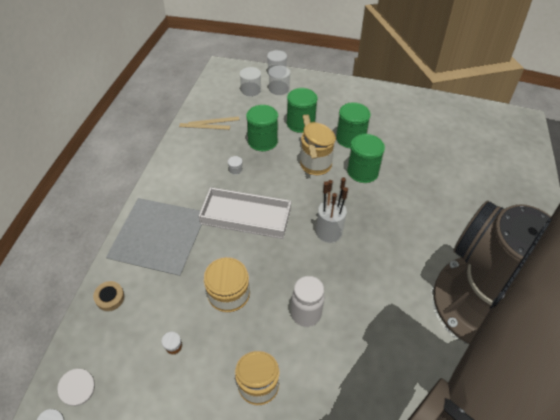

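Run:
```python
import cv2,numpy as np
t=cv2.imread("pics/top0.png");s=cv2.imread("pics/side0.png")
def c(im,u,v,r=33): return cv2.resize(im[v-r:v+r,u-r:u+r],(264,264),interpolation=cv2.INTER_CUBIC)
m=np.vstack([np.hstack([c(t,407,232,42),c(t,126,204),c(t,217,166)]),np.hstack([c(s,317,148,42),c(s,258,375),c(s,227,285)])])
m=np.clip(m.astype(float)*1.4,0,255)
cv2.imwrite("pics/m1.png",m)
```

```text
[ WARN:0@0.049] global loadsave.cpp:1063 imwrite_ Unsupported depth image for selected encoder is fallbacked to CV_8U.
```

View pics/m1.png

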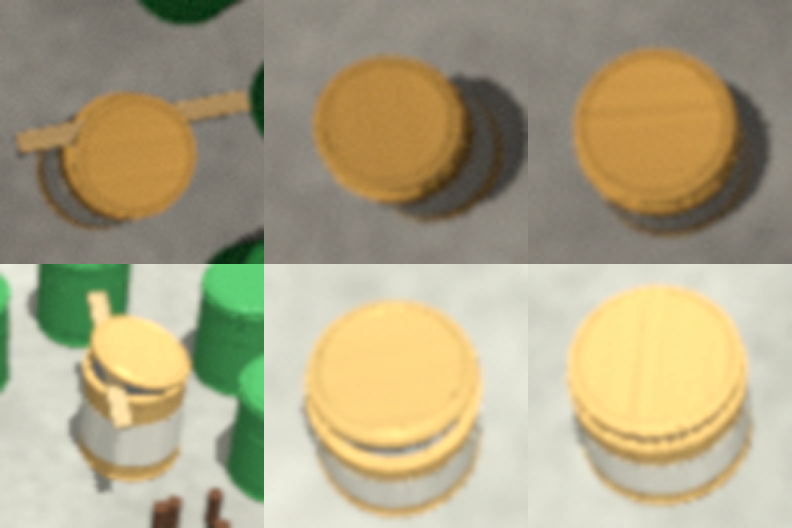

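The target is tin_a, the brass tin at top (406,240) and side (317,148). The stick runs under its propped lid from top (371,235) to (444,222). The four look-alikes at top (434,174), (479,217), (459,285) and (399,300) are green, so I leave them alone. The enlarged crop confirms brass with a pale band and a cocked lid. tin_b is at (126,204), cocked toward the side camera's viewer, and tin_c is at (217,166), proud but level. The loose sticks at (445,115) are not part of the job.

```bash
cat > fit.py <<'E'
from h import *
from scipy.optimize import least_squares
a=np.linspace(0,2*np.pi,180,endpoint=False); C=np.c_[np.cos(a),np.sin(a),0*a]
def lidpts(p,r,h,hx):
    x,y,yaw,th=p; q=np.vstack([C*[r,r,0]+[r,0,0],C*[r,r,0]+[r,0,4]])
    c,s=np.cos(th),np.sin(th); q=np.c_[q[:,0]*c-q[:,2]*s+hx,q[:,1],q[:,0]*s+q[:,2]*c+h]
    return tf(p,q)
def tf(p,q):
    c,s=np.cos(p[2]),np.sin(p[2]); return np.c_[q[:,0]*c-q[:,1]*s+p[0],q[:,0]*s+q[:,1]*c+p[1],q[:,2]]
F={"u-":lambda q:q[:,0].min(),"u+":lambda q:q[:,0].max(),"v-":lambda q:q[:,1].min(),"v+":lambda q:q[:,1].max()}
def fit(R,h,rl,hx,obs,p0,mode):
    def res(p):
        o=[]
        for part,cam,k,val in obs:
            if part=="stick": q=proj(cam,tf(p,np.array([[21,k,105.]])))[0]; o+=list(q-val); continue
            if part=="base": P=tf(p,C*[R,R,0])
            elif mode=="c": P=np.vstack([tf(p,C*[rl,rl,0]+[0,0,h+p[3]*100]),tf(p,C*[rl,rl,0]+[0,0,h+4+p[3]*100])])
            else: P=lidpts(p,rl,h,hx)
            o.append(F[k](projf(cam,P))-val)
        return np.array(o)
    s=least_squares(res,p0,loss="soft_l1",x_scale=[10,10,.3,.1],diff_step=1e-4); return s.x.round(3),res(s.x).round(1)
def projf(cam,pts):
    c=env.calibration(cam);T=np.linalg.inv(np.array(c["pose"]))
    return cv2.projectPoints(np.array(pts,float),cv2.Rodrigues(T[:3,:3])[0],T[:3,3],np.array(c["K"]),np.array(c["dist"],float))[0][:,0]
proj=projf
E
python3 - <<'E'
from fit import *
t,s,L,B="top","side","lid","base"
oa=[(L,t,"u-",384.7),(L,t,"u+",427.4),(L,t,"v-",218.6),(L,t,"v+",260),(B,t,"u-",376.8),(B,t,"v+",262.5),(L,s,"u-",303.6),(L,s,"u+",335.5),(L,s,"v-",122.5),(B,s,"v+",174.7),
("stick",t,85,np.array([370.7,235.2])),("stick",t,-85,np.array([444,221.8])),("stick",s,85,np.array([313.2,155])),("stick",s,-85,np.array([305.9,116]))]
ob=[(L,t,"u-",105.5),(L,t,"u+",143.5),(L,t,"v-",184.75),(B,t,"u+",152),(B,t,"v+",226),(L,s,"u-",235.5),(L,s,"u+",279),(L,s,"v-",351),(L,s,"v+",387),(B,s,"v+",404.75),(B,s,"u-",238.5),(B,s,"u+",277.75)]
oc=[(L,t,"u-",195.3),(L,t,"u+",236.5),(L,t,"v-",145),(B,t,"v+",191.3),(L,s,"u-",203.8),(L,s,"u+",249),(L,s,"v-",257.3),(B,s,"v+",311.8)]
print("guess",[onz(t,*q) for q in((406,240,60),(126,204,60),(217,166,50))])
ga,gb,gc=[list(onz(t,*q)) for q in((406,240,60),(126,204,60),(217,166,50))]
for y0 in(0,.3): print("a",*fit(46,100,44,-44,oa,ga+[y0,.3],""))
for y0 in(0,1.5,3,-1.5): print("b",*fit(43,80,41,-41,ob,gb+[y0,.3],""))
print("c",*fit(50,65,48,0,oc,gc+[0,.08],"c"))
print("tray",[onz(t,u,v,35) for u,v in((294,131),(334,131),(327,219),(286,216))])
print("sticks ends",onz(t,370.7,235.2,105),onz(t,444,221.8,105))
print("brush",onz(t,300,261,60),"tub",onz(t,199,241,80),"potr",onz(t,375,154,30),"green",[onz(t,u,v,100) for u,v in((434,167),(479,214),(461,284),(402,299))])
E
```

```text
guess [array([ 479.6, -357.5]), array([470.9, 311.6]), array([597.4, 114.1])]
a [ 4.75501e+02 -3.49139e+02  3.07000e-01  2.02000e-01] [ 3.9  0.7  0.6 -1.3  0.6  0.4 -1.8 -1.9  0.  -0.4 -2.1  0.5 -1.9  1.7
 -0.1  3.   0.2 -0.4]
a [ 4.75501e+02 -3.49139e+02  3.07000e-01  2.02000e-01] [ 3.9  0.7  0.6 -1.3  0.6  0.4 -1.8 -1.9  0.  -0.4 -2.1  0.5 -1.9  1.7
 -0.1  3.   0.2 -0.4]
b [4.67986e+02 3.07131e+02 1.55700e+00 2.50000e-01] [-0.6 -1.3  0.5  0.6  1.2 -0.2 -0.9 -1.2  0.  -0.2 -1.2  0.9]
b [4.67979e+02 3.07143e+02 1.55700e+00 2.50000e-01] [-0.7 -1.3  0.5  0.6  1.2 -0.2 -0.9 -1.2  0.  -0.2 -1.2  0.9]Traceback (most recent call last):
  File "<stdin>", line 10, in <module>
  File "fit.py", line 21, in fit
    s=least_squares(res,p0,loss="soft_l1",x_scale=[10,10,.3,.1],diff_step=1e-4); return s.x.round(3),res(s.x).round(1)
    return func(*args, **kwargs)
    result = trf(vector_fun.fun, vector_fun.jac, x0, f0, J0, lb, ub, ftol, xtol,
                 gtol, max_nfev, x_scale, loss_function, tr_solver,
                 tr_options.copy(), verbose, callback=callback_wrapped)
    return trf_no
[... 752 characters left out ...]
                          mf)
                             ^^^
    df = [f_eval - f0 for f_eval in f_evals]
                                    ^^^^^^^
    f = np.atleast_1d(self.fun(x, *self.args, **self.kwargs))
                      ~~~~~~~~^^^^^^^^^^^^^^^^^^^^^^^^^^^^^^
    return np.atleast_1d(self.fun(x))
                         ~~~~~~~~^^^
    return self.f(x, *self.args, **self.kwargs)
           ~~~~~~^^^^^^^^^^^^^^^^^^^^^^^^^^^^^^
  File "fit.py", line 19, in res
    o.append(F[k](projf(cam,P))-val)
                  ~~~~~^^^^^^^
  File "fit.py", line 23, in projf
    c=env.calibration(cam);T=np.linalg.inv(np.array(c["pose"]))
ValueError: time passes only in moves, steps and waits
```

```bash
cat >> h.py <<'E'
import functools
class _E: pass
_cal=functools.lru_cache(env.calibration)
_real=env
class W:
    calibration=staticmethod(_cal)
    def __getattr__(s,n): return getattr(_real,n)
env=W()
E
python3 - <<'E'
from fit import *
t,s,L,B="top","side","lid","base"
gc=list(onz(t,217,166,50))
oc=[(L,t,"u-",195.3),(L,t,"u+",236.5),(L,t,"v-",145),(B,t,"v+",191.3),(L,s,"u-",203.8),(L,s,"u+",249),(L,s,"v-",257.3),(B,s,"v+",311.8)]
print("c",*fit(50,65,48,0,oc,gc+[0,.08],"c"))
print("tray",[onz(t,u,v,35) for u,v in((294,131),(334,131),(327,219),(286,216))])
e=onz(t,370.7,235.2,105),onz(t,444,221.8,105); print("stick ends",e,np.linalg.norm(e[0]-e[1]))
print("side",onz(s,313.2,155,105),onz(s,305.9,116,105))
print("brush",onz(t,300,261,60),"tub",onz(t,199,241,80),"potr",onz(t,375,154,30),"green",[onz(t,u,v,100) for u,v in((434,167),(479,214),(461,284),(402,299))])
print(env.state()["t"])
E
```

```text
c [5.92383e+02 1.12807e+02 5.30400e+00 7.00000e-02] [ 0.3 -0.6  0.8  1.4 -0.3 -2.  -0.2 -0.3]
tray [array([719.7, -59.8]), array([ 734. , -159.7]), array([ 507.7, -169.6]), array([501. , -70.3])]
stick ends (array([ 471.6, -266.2]), array([ 525.6, -427.9])) 170.47841505598296
side [ 471.7 -272.7] [ 521.3 -421.8]
brush [ 395.7 -117.8] tub [406.4 118.9] potr [ 690.1 -269.1] green [array([ 653.2, -397.2]), array([ 556.2, -508. ]), array([ 392.2, -477.2]), array([ 341.3, -350.2])]
1.0
```

>>> {"name": "carry_out", "arguments": {
  "series": [
    [0.5,-0.75,0.1,-0.8],
    [0.5,-0.75,0,-0.8],
    [0.5,-0.75,0,-0.8],
    [0.5,-0.75,0,-0.8],
    [0.5,-0.75,0,-0.8]
  ],
  "fingers": 0
}}

```text
t: 1.5
eef_pos: [374.1, 384.5, 219.8]
tcp_rot: [3.141, 0.0, 2.311]
ft_force: [1.2, 0.1, 0.7]
opening: 0.635
grip_force: 0.0
```

>>> {"name": "carry_out", "arguments": {
  "series": [
    [0.5,-0.75,0,-0.8],
    [0.5,-0.75,0,-0.8],
    [0.5,-0.75,0,-0.8],
    [0.5,-0.75,0,-0.8],
    [0.5,-0.75,0,-0.8]
  ]
}}

```text
t: 2.0
eef_pos: [499.3, 196.8, 219.9]
tcp_rot: [3.141, 0.0, 1.892]
ft_force: [0.1, 0.6, -0.2]
opening: 0.5
grip_force: 0.0
```

>>> {"name": "carry_out", "arguments": {
  "series": [
    [0,-0.8,0,0],
    [0,-0.8,0,0],
    [0,-0.8,0,0],
    [0,-0.8,0,0],
    [0,-0.8,0,0]
  ]
}}

```text
t: 2.5
eef_pos: [498.3, -3.1, 219.9]
tcp_rot: [3.141, 0.0, 1.895]
ft_force: [1.3, 0.1, 0.0]
opening: 0.5
grip_force: 0.0
```

>>> {"name": "carry_out", "arguments": {
  "series": [
    [-0.1,-0.8,0,0],
    [-0.1,-0.8,0,0],
    [-0.1,-0.8,0,0],
    [-0.1,-0.8,0,0],
    [0,-0.8,0,0]
  ]
}}

```text
t: 3.0
eef_pos: [477.8, -203.1, 219.9]
tcp_rot: [3.141, 0.0, 1.895]
ft_force: [0.0, 1.4, 0.9]
opening: 0.503
grip_force: 0.0
```

>>> {"name": "carry_out", "arguments": {
  "series": [
    [0,-0.32,0,0],
    [0,-0.32,0,0],
    [0,-0.32,-0.4,0],
    [0,-0.32,-0.6,0],
    [0,-0.32,-0.6,0]
  ]
}}

```text
t: 3.5
eef_pos: [478.8, -281.5, 139.1]
tcp_rot: [3.141, 0.001, 1.896]
ft_force: [0.7, 0.7, 0.5]
opening: 0.497
grip_force: 0.0
```

Run:
```python
from h import *
a=save("side","g1s");b=save("top","g1t")
c=lambda im,u,v,w=65,h=85: cv2.resize(im[v-h:v+h,u-w:u+w],(390,510),interpolation=cv2.INTER_CUBIC)
cv2.imwrite("pics/g1.png",np.hstack([c(a,315,130),c(b,400,220)])[:,:,::-1])
print(env.state()["eef_pos"])
```

```text
[ 477.41849281 -281.26794714  136.53907971]
```

View pics/g1.png

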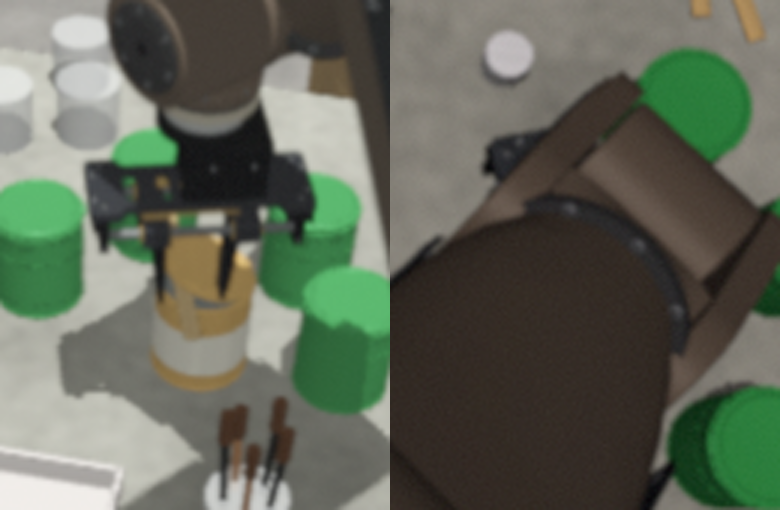

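The side crop shows the fingertips at about (160,295) and (225,290) straddling the stick end at (190,330), well centred. I'll descend and grip.

>>> {"name": "carry_out", "arguments": {
  "series": [
    [0,0,-0.3,0],
    [0,0,-0.3,0],
    [0,0,-0.3,0],
    [0,0,0,0],
    [0,0,0,0]
  ]
}}

```text
t: 4.1
eef_pos: [479.0, -281.0, 95.8]
tcp_rot: [3.141, 0.0, 1.896]
ft_force: [0.5, -0.2, -0.4]
opening: 0.498
grip_force: 0.0
```

>>> {"name": "carry_out", "arguments": {
  "series": [
    [0,0,0,0],
    [0,0,0,0],
    [0,0,0,0],
    [0,0,0,0],
    [0,0,0,0]
  ],
  "fingers": 1
}}

```text
t: 4.6
eef_pos: [478.4, -281.5, 94.8]
tcp_rot: [3.141, 0.0, 1.895]
ft_force: [-0.2, -0.1, 0.5]
opening: 0.154
grip_force: 30.0
```

>>> {"name": "carry_out", "arguments": {
  "series": [
    [0,0,0,0],
    [0,0,0,0],
    [0,0,0,0],
    [0,0,0,0],
    [0,0,0,0]
  ]
}}

```text
t: 5.1
eef_pos: [478.5, -281.5, 94.7]
tcp_rot: [3.141, 0.0, 1.895]
ft_force: [0.3, -0.1, 2.0]
opening: 0.154
grip_force: 30.0
```

>>> {"name": "carry_out", "arguments": {
  "series": [
    [0,0,0.06,0],
    [0,0,0.06,0],
    [0.1,0.03,0,0],
    [0.19,0.06,0,0],
    [0.19,0.06,0,0]
  ]
}}

```text
t: 5.6
eef_pos: [503.3, -273.8, 100.7]
tcp_rot: [3.141, 0.0, 1.895]
ft_force: [0.6, 0.4, -0.3]
opening: 0.151
grip_force: 30.0
```

>>> {"name": "carry_out", "arguments": {
  "series": [
    [0.19,0.06,0,0],
    [0.19,0.06,0,0],
    [0.19,0.06,0,0],
    [0.1,0.03,0,0],
    [0,0,0,0]
  ]
}}

```text
t: 6.1
eef_pos: [536.6, -263.2, 100.5]
tcp_rot: [3.141, 0.0, 1.896]
ft_force: [0.3, -0.6, 0.2]
opening: 0.153
grip_force: 30.0
```

Run:
```python
from h import *
a=save("side","g2s")
c=lambda im,u,v,w=65,h=85: cv2.resize(im[v-h:v+h,u-w:u+w],(390,510),interpolation=cv2.INTER_CUBIC)
cv2.imwrite("pics/g2.png",c(a,300,130)[:,:,::-1])
print(env.state()["eef_pos"])
```

```text
[ 536.06839528 -263.28204603  100.52450089]
```

View pics/g2.png

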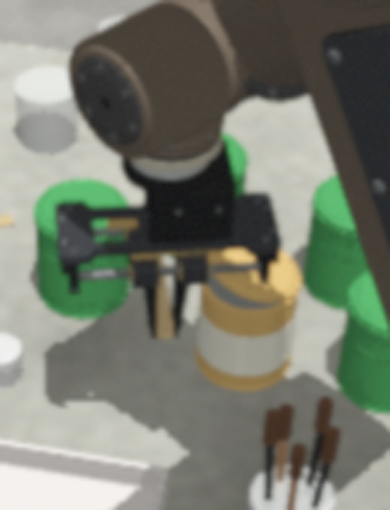

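The stick is held at its end, clear of the lid and to its left, and tin_a still stands upright. I'll lift, then swing over to the tray.

>>> {"name": "carry_out", "arguments": {
  "series": [
    [0,0,0.7,0],
    [0,0,0.7,0],
    [0.02,0.22,0,0.95],
    [0.02,0.22,0,0.95],
    [0.02,0.22,0,0.95]
  ]
}}

```text
t: 6.65
eef_pos: [538.5, -230.3, 171.0]
tcp_rot: [3.141, 0.0, 2.197]
ft_force: [0.0, -0.2, -0.2]
opening: 0.15
grip_force: 30.0
```

>>> {"name": "carry_out", "arguments": {
  "series": [
    [0.02,0.22,0,0.95],
    [0.02,0.22,0,0.95],
    [0.02,0.22,0,0.95],
    [0.02,0.22,0,0.95],
    [0.02,0.22,0,0.95]
  ]
}}

```text
t: 7.15
eef_pos: [543.5, -175.2, 170.7]
tcp_rot: [3.142, -0.0, 2.695]
ft_force: [0.3, 0.5, 0.3]
opening: 0.154
grip_force: 30.0
```

>>> {"name": "carry_out", "arguments": {
  "series": [
    [0.02,0.22,0,0.95],
    [0.02,0.22,0,0.95],
    [0.02,0.22,0,0.95],
    [0.02,0.22,0,0.95],
    [0.02,0.22,0,0.95]
  ]
}}

```text
t: 7.65
eef_pos: [548.5, -120.3, 170.7]
tcp_rot: [3.141, -0.0, -3.091]
ft_force: [0.8, -0.6, -0.9]
opening: 0.156
grip_force: 30.0
```

>>> {"name": "carry_out", "arguments": {
  "series": [
    [0,0,-0.5,0],
    [0,0,-0.5,0],
    [0,0,-0.5,0],
    [0,0,-0.3,0],
    [0,0,0,0]
  ]
}}

```text
t: 8.15
eef_pos: [547.7, -120.4, 79.0]
tcp_rot: [3.14, -0.003, -3.095]
ft_force: [-0.1, -0.4, 0.4]
opening: 0.151
grip_force: 30.0
```

Run:
```python
from h import *
a=save("side","g3s");b=save("top","g3t")
c=lambda im,u,v,w=65,h=85: cv2.resize(im[v-h:v+h,u-w:u+w],(390,510),interpolation=cv2.INTER_CUBIC)
cv2.imwrite("pics/g3.png",np.hstack([c(a,265,190),c(b,310,180)])[:,:,::-1])
print(env.state()["eef_pos"],env.state()["tcp_rot"])
```

```text
[ 548.87724457 -120.71355923   81.0351941 ] [ 3.14144865e+00 -1.37078934e-04 -3.09520644e+00]
```

View pics/g3.png

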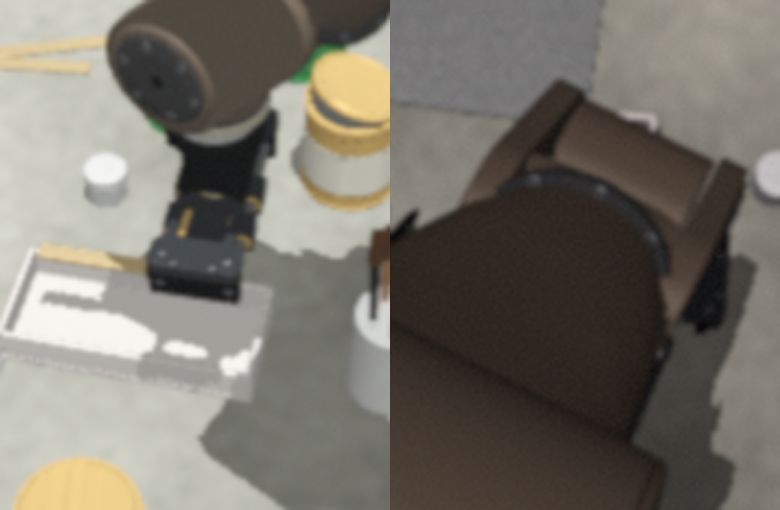

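Run:
```python
from h import *
print("far end",onz("side",213.3,189.3,90))
print("tray",[onz("side",u,v,35) for u,v in((212.7,187.7),(200.7,225),(281.7,238),(290,201.7))])
```

```text
far end [ 692.5 -109.2]
tray [array([ 716.6, -158.7]), array([706.3, -33.8]), array([501.2, -43.8]), array([ 506.9, -160.7])]
```

>>> {"name": "carry_out", "arguments": {
  "series": [
    [0,0.04,-0.5,0],
    [0,0.04,-0.5,0],
    [0,0,-0.2,0],
    [0,0,-0.1,0],
    [0,0,-0.1,0]
  ]
}}

```text
t: 8.75
eef_pos: [549.5, -116.7, 11.4]
tcp_rot: [-3.141, 0.001, -3.095]
ft_force: [-0.2, -0.9, 0.6]
opening: 0.152
grip_force: 30.0
```

>>> {"name": "carry_out", "arguments": {
  "series": [
    [0,0,0,0],
    [0,0,0,0],
    [0,0,0,0],
    [0,0,0,0],
    [0,0,0,0]
  ]
}}

```text
t: 9.25
eef_pos: [549.0, -116.5, 10.9]
tcp_rot: [-3.142, 0.0, -3.095]
ft_force: [-0.4, 1.4, -0.9]
opening: 0.154
grip_force: 30.0
```

>>> {"name": "carry_out", "arguments": {
  "series": [
    [0,0,-0.04,0],
    [0,0,0,0],
    [0,0,0,0],
    [0,0,0,0],
    [0,0,0,0]
  ]
}}

```text
t: 9.75
eef_pos: [548.9, -116.5, 8.7]
tcp_rot: [3.142, 0.0, -3.095]
ft_force: [0.3, 0.2, 0.8]
opening: 0.151
grip_force: 30.0
```

>>> {"name": "carry_out", "arguments": {
  "series": [
    [0,0,0,0],
    [0,0,0,0],
    [0,0,0,0],
    [0,0,0,0],
    [0,0,0,0]
  ],
  "fingers": 0.4
}}

```text
t: 10.25
eef_pos: [549.0, -116.5, 8.7]
tcp_rot: [3.142, 0.0, -3.095]
ft_force: [1.1, 0.4, -0.3]
opening: 0.298
grip_force: 0.0
```

>>> {"name": "carry_out", "arguments": {
  "series": [
    [0,0,0.2,0],
    [0,0,0.4,0],
    [0,0,0.8,0],
    [0,0,0.8,0],
    [0,0,0.8,0]
  ]
}}

```text
t: 10.75
eef_pos: [548.6, -116.4, 160.9]
tcp_rot: [3.142, 0.0, -3.095]
ft_force: [0.4, 0.8, 0.1]
opening: 0.3
grip_force: 0.0
```

>>> {"name": "carry_out", "arguments": {
  "series": [
    [0.15,0.76,0,0],
    [0.15,0.76,0,0],
    [0.15,0.76,0,0],
    [0.15,0.76,0,0],
    [0.15,0.76,0,0]
  ],
  "fingers": 1
}}

```text
t: 11.25
eef_pos: [586.5, 75.1, 159.6]
tcp_rot: [3.142, 0.001, -3.095]
ft_force: [0.3, 0.4, 0.5]
opening: 0.009
grip_force: 0.0
```

>>> {"name": "carry_out", "arguments": {
  "series": [
    [0.13,0.78,0,0],
    [0,0,-0.5,0],
    [0,0,-0.6,0],
    [0,0,-0.3,0],
    [0,0,0,0]
  ]
}}

```text
t: 11.75
eef_pos: [591.9, 112.6, 87.4]
tcp_rot: [-3.142, -0.003, -3.095]
ft_force: [1.1, -0.1, -0.1]
opening: 0.008
grip_force: 0.0
```

Run:
```python
from h import *
a=save("side","g4s");b=save("top","g4t")
cv2.imwrite("pics/g4.png",np.hstack([cv2.resize(a[90:330,170:370],(400,480)),cv2.resize(b[90:330,250:450],(400,480))])[:,:,::-1])
print(env.state()["eef_pos"])
```

```text
[593.17599701 112.52475836  89.54523385]
```

View pics/g4.png

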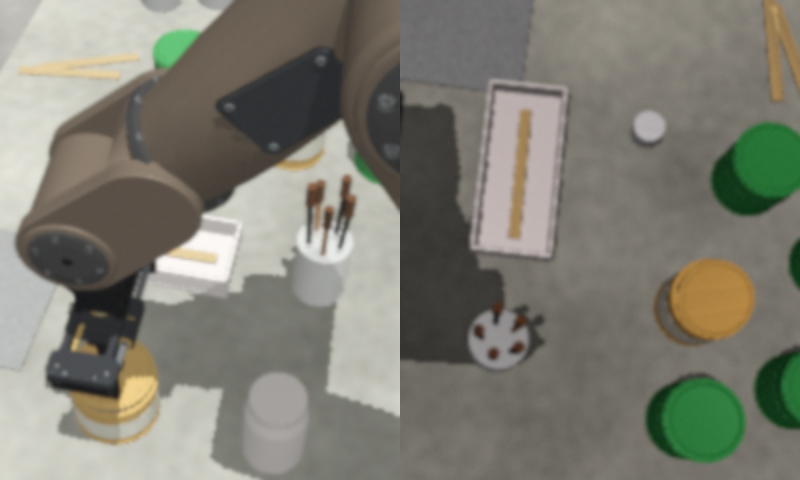

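The stick lies flat in the middle of the tray: it runs from (525,110) to (515,240) in the right-hand crop. Next I press tin_c.

>>> {"name": "carry_out", "arguments": {
  "series": [
    [0,0,-0.08,0],
    [0,0,-0.06,0],
    [0,0,-0.06,0],
    [0,0,-0.06,0],
    [0,0,0,0]
  ]
}}

```text
t: 12.35
eef_pos: [593.1, 112.5, 76.0]
tcp_rot: [3.142, 0.001, -3.095]
ft_force: [-0.8, -1.4, 3.3]
opening: 0.005
grip_force: 1.2
```

>>> {"name": "carry_out", "arguments": {
  "series": [
    [0,0,-0.04,0],
    [0,0,-0.04,0],
    [0,0,-0.02,0],
    [0,0,0,0],
    [0,0,0,0]
  ]
}}

```text
t: 12.85
eef_pos: [593.2, 112.5, 71.2]
tcp_rot: [3.142, 0.001, -3.095]
ft_force: [-1.0, -0.1, 6.0]
opening: 0.005
grip_force: 3.0
```

>>> {"name": "carry_out", "arguments": {
  "series": [
    [0,0,-0.02,0],
    [0,0,-0.02,0],
    [0,0,-0.02,0],
    [0,0,0,0],
    [0,0,0,0]
  ]
}}

```text
t: 13.35
eef_pos: [593.2, 112.5, 69.2]
tcp_rot: [3.142, 0.001, -3.095]
ft_force: [-4.7, -1.0, 15.7]
opening: 0.001
grip_force: 7.9
```

>>> {"name": "carry_out", "arguments": {
  "series": [
    [0,0,-0.02,0],
    [0,0,-0.02,0],
    [0,0,0,0],
    [0,0,0,0],
    [0,0,0,0]
  ]
}}

```text
t: 13.85
eef_pos: [593.3, 112.5, 69.0]
tcp_rot: [3.142, 0.003, -3.095]
ft_force: [-10.3, -1.9, 35.1]
opening: 0.003
grip_force: 17.4
```

>>> {"name": "carry_out", "arguments": {
  "series": [
    [0,0,0.4,0],
    [0,0,0.6,0],
    [0,0,0.8,0],
    [-0.42,0.74,0,0],
    [-0.42,0.74,0,0]
  ]
}}

```text
t: 14.35
eef_pos: [551.1, 186.7, 156.8]
tcp_rot: [3.141, 0.002, -3.097]
ft_force: [0.3, 1.1, -0.1]
opening: 0.005
grip_force: 0.0
```

>>> {"name": "carry_out", "arguments": {
  "series": [
    [-0.42,0.74,0,0],
    [-0.42,0.74,0,0],
    [-0.42,0.74,0,0],
    [-0.42,0.74,0,0],
    [0,0,0,0]
  ]
}}

```text
t: 14.85
eef_pos: [464.6, 337.9, 155.7]
tcp_rot: [3.141, -0.0, -3.091]
ft_force: [-0.3, 0.7, -0.5]
opening: 0.005
grip_force: 0.0
```

Run:
```python
from h import *
a=save("side","g5s");b=save("top","g5t")
print(env.state()["eef_pos"])
c=lambda im,u,v,w=45,h=45: cv2.resize(im[v-h:v+h,u-w:u+w],(400,400),interpolation=cv2.INTER_CUBIC)
cv2.imwrite("pics/g5.png",np.hstack([c(a,257,365),c(a,225,280)])[:,:,::-1])
```

```text
[466.53633022 335.06436581 155.65809505]
```

View pics/g5.png

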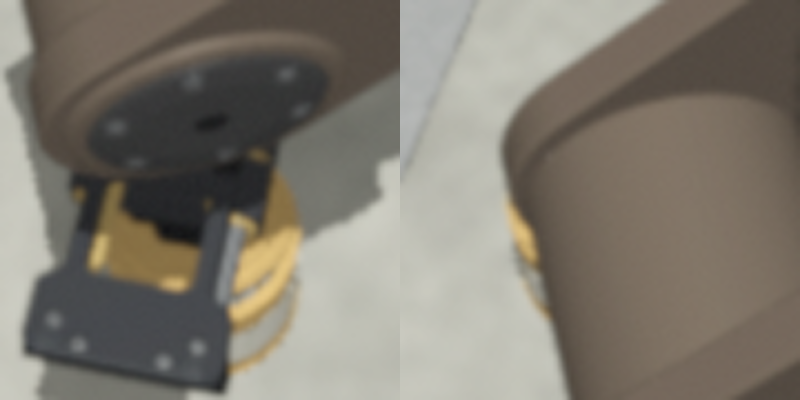

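>>> {"name": "carry_out", "arguments": {
  "series": [
    [0.02,0,-0.4,0],
    [0,0,-0.4,0],
    [0,0,-0.06,0],
    [0,0,-0.06,0],
    [0,0,-0.06,0]
  ]
}}

```text
t: 15.45
eef_pos: [468.6, 334.2, 107.2]
tcp_rot: [3.141, 0.001, -3.096]
ft_force: [0.0, -0.0, 0.6]
opening: 0.004
grip_force: 0.0
```

>>> {"name": "carry_out", "arguments": {
  "series": [
    [0,0,-0.06,0],
    [0,0,-0.06,0],
    [0,0,-0.06,0],
    [0,0,-0.06,0],
    [0,0,0,0]
  ]
}}

```text
t: 15.95
eef_pos: [468.3, 335.2, 95.4]
tcp_rot: [3.14, 0.002, -3.095]
ft_force: [-1.2, 1.5, 5.8]
opening: 0.007
grip_force: 2.4
```

>>> {"name": "carry_out", "arguments": {
  "series": [
    [0,0,-0.06,0],
    [0,0,-0.04,0],
    [0,0,-0.04,0],
    [0,0,0,0],
    [0,0,0,0]
  ]
}}

```text
t: 16.45
eef_pos: [468.4, 335.4, 88.6]
tcp_rot: [3.14, 0.002, -3.095]
ft_force: [-0.8, 3.0, 6.6]
opening: 0.003
grip_force: 3.0
```

>>> {"name": "carry_out", "arguments": {
  "series": [
    [0,0,-0.03,0],
    [0,0,-0.03,0],
    [0,0,-0.03,0],
    [0,0,0,0],
    [0,0,0,0]
  ]
}}

```text
t: 16.95
eef_pos: [468.4, 335.6, 84.2]
tcp_rot: [3.14, 0.002, -3.095]
ft_force: [-1.8, 4.6, 7.0]
opening: 0.003
grip_force: 3.6
```

>>> {"name": "carry_out", "arguments": {
  "series": [
    [0,0,-0.02,0],
    [0,0,-0.02,0],
    [0,0,0,0],
    [0,0,0,0],
    [0,0,0,0]
  ]
}}

```text
t: 17.45
eef_pos: [468.5, 335.7, 83.6]
tcp_rot: [3.139, 0.003, -3.095]
ft_force: [-6.2, 1.8, 22.9]
opening: 0.004
grip_force: 11.4
```

>>> {"name": "carry_out", "arguments": {
  "series": [
    [0,0,-0.02,0],
    [0,0,0,0],
    [0,0,0.4,0],
    [0,0,0.8,0],
    [0,0,0.8,0]
  ]
}}

```text
t: 17.95
eef_pos: [467.6, 334.4, 181.3]
tcp_rot: [-3.141, -0.001, -3.095]
ft_force: [0.6, 0.9, 0.4]
opening: 0.007
grip_force: 0.0
```

>>> {"name": "carry_out", "arguments": {
  "series": [
    [0.1,-0.9,0.7,0],
    [0.1,-0.9,0,0],
    [0.1,-0.9,0,0],
    [0.1,-0.9,0,0],
    [0.1,-0.9,0,0]
  ]
}}

```text
t: 18.45
eef_pos: [492.2, 113.6, 211.1]
tcp_rot: [3.141, 0.001, -3.094]
ft_force: [0.1, -0.0, -0.1]
opening: 0.001
grip_force: 0.0
```

>>> {"name": "carry_out", "arguments": {
  "series": [
    [0.1,-0.9,0,0],
    [0.1,-0.9,0,0],
    [0.1,-0.9,0,0],
    [0,-0.9,0,0],
    [0,-0.9,0,0]
  ]
}}

```text
t: 18.95
eef_pos: [507.1, -111.6, 211.0]
tcp_rot: [-3.141, 0.001, -3.095]
ft_force: [0.7, -0.2, 0.3]
opening: 0.005
grip_force: 0.0
```

>>> {"name": "carry_out", "arguments": {
  "series": [
    [0,-0.9,0,0],
    [0,-0.9,0,0],
    [0,-0.9,0,0],
    [0,-0.9,0,0],
    [0,-0.9,0,0]
  ]
}}

```text
t: 19.45
eef_pos: [507.0, -336.7, 211.0]
tcp_rot: [-3.141, 0.0, -3.095]
ft_force: [0.0, -0.6, 0.3]
opening: 0.004
grip_force: 0.0
```

Run:
```python
from h import *
a=save("side","g6s");b=save("top","g6t")
print(env.state()["eef_pos"])
c=lambda im,u,v,w=33: cv2.resize(im[v-w:v+w,u-w:u+w],(264,264),interpolation=cv2.INTER_CUBIC)
cv2.imwrite("pics/g6.png",np.vstack([np.hstack([c(a,258,375),c(a,227,285),c(a,317,148,42)]),np.hstack([c(b,126,204),c(b,217,166),c(b,407,232,42)])])[:,:,::-1])
```

```text
[ 506.85543512 -339.44801085  210.38979846]
```

View pics/g6.png

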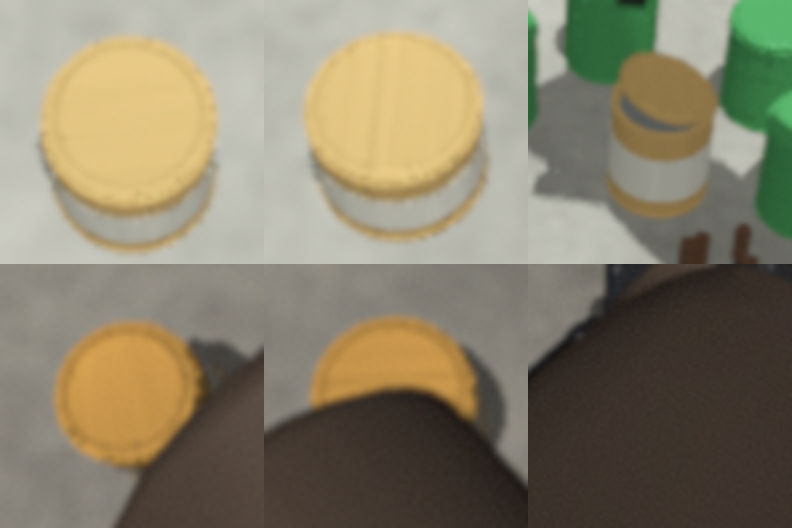

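tin_b and tin_c now sit flush with no gap, and tin_a's lid is still cocked. I press it near the high edge.

>>> {"name": "carry_out", "arguments": {
  "series": [
    [0,-0.02,-0.7,0],
    [0,0,-0.7,0],
    [0,0,-0.06,0],
    [0,0,-0.06,0],
    [0,0,-0.06,0]
  ]
}}

```text
t: 20.05
eef_pos: [508.0, -335.9, 133.3]
tcp_rot: [-3.14, 0.002, -3.094]
ft_force: [0.1, 0.7, 0.7]
opening: 0.008
grip_force: 0.0
```

>>> {"name": "carry_out", "arguments": {
  "series": [
    [0,0,-0.06,0],
    [0,0,-0.06,0],
    [0,0,-0.06,0],
    [0,0,-0.06,0],
    [0,0,0,0]
  ]
}}

```text
t: 20.55
eef_pos: [508.8, -336.0, 121.2]
tcp_rot: [-3.14, 0.004, -3.095]
ft_force: [3.2, 1.8, 6.3]
opening: 0.003
grip_force: 2.8
```

>>> {"name": "carry_out", "arguments": {
  "series": [
    [0,0,-0.06,0],
    [0,0,-0.06,0],
    [0,0,-0.05,0],
    [0,0,0,0],
    [0,0,0,0]
  ]
}}

```text
t: 21.05
eef_pos: [508.7, -336.2, 112.8]
tcp_rot: [-3.139, 0.004, -3.095]
ft_force: [4.3, 1.2, 4.8]
opening: 0.004
grip_force: 2.7
```

>>> {"name": "carry_out", "arguments": {
  "series": [
    [0,0,-0.05,0],
    [0,0,-0.05,0],
    [0,0,-0.04,0],
    [0,0,0,0],
    [0,0,0,0]
  ]
}}

```text
t: 21.55
eef_pos: [508.7, -336.3, 105.7]
tcp_rot: [-3.139, 0.003, -3.095]
ft_force: [3.4, 0.2, 5.3]
opening: 0.004
grip_force: 2.7
```

>>> {"name": "carry_out", "arguments": {
  "series": [
    [0,0,-0.03,0],
    [0,0,-0.02,0],
    [0,0,-0.02,0],
    [0,0,0,0],
    [0,0,0,0]
  ]
}}

```text
t: 22.05
eef_pos: [508.9, -336.3, 103.7]
tcp_rot: [-3.139, 0.004, -3.095]
ft_force: [0.9, 3.9, 19.6]
opening: 0.003
grip_force: 9.6
```

>>> {"name": "carry_out", "arguments": {
  "series": [
    [0,0,-0.02,0],
    [0,0,-0.01,0],
    [0,0,0,0],
    [0,0,0,0],
    [0,0,0,0]
  ]
}}

```text
t: 22.55
eef_pos: [509.0, -336.4, 103.4]
tcp_rot: [-3.138, 0.005, -3.095]
ft_force: [-1.6, 6.7, 30.3]
opening: 0.004
grip_force: 15.2
```

>>> {"name": "carry_out", "arguments": {
  "series": [
    [0,0,0.4,0],
    [0,0,0.8,0],
    [0,0,0.8,0],
    [0.1,0.8,0,0],
    [0.1,0.8,0,0]
  ]
}}

```text
t: 23.05
eef_pos: [517.5, -255.7, 200.9]
tcp_rot: [-3.14, 0.003, -3.097]
ft_force: [0.6, 0.6, 0.1]
opening: 0.004
grip_force: 0.0
```

>>> {"name": "carry_out", "arguments": {
  "series": [
    [0,0.8,0,0],
    [0,0.8,0,0],
    [0,0.8,0,0],
    [0,0.8,0,0],
    [0,0.8,0,0]
  ]
}}

```text
t: 23.55
eef_pos: [517.2, -54.2, 199.9]
tcp_rot: [-3.141, 0.001, -3.095]
ft_force: [1.0, -0.6, -0.8]
opening: 0.004
grip_force: 0.0
```

>>> {"name": "carry_out", "arguments": {
  "series": [
    [0,0.8,0,0],
    [0,0.8,0,0],
    [0,0,0,0],
    [0,0,0,0],
    [0,0,0,0]
  ]
}}

```text
t: 24.05
eef_pos: [517.4, 23.5, 199.5]
tcp_rot: [-3.141, 0.001, -3.095]
ft_force: [-0.1, -0.6, -0.3]
opening: 0.003
grip_force: 0.0
```

Run:
```python
from h import *
a=save("side","g7s");b=save("top","g7t")
print(env.state()["eef_pos"])
c=lambda im,u,v,w=42: cv2.resize(im[v-w:v+w,u-w:u+w],(264,264),interpolation=cv2.INTER_CUBIC)
m=np.vstack([np.hstack([c(a,317,148),c(a,258,375),c(a,245,210)]),np.hstack([c(b,407,232),c(b,126,204),c(b,310,175,48)])])
cv2.imwrite("pics/g7.png",m[:,:,::-1])
```

```text
[517.42553511  23.13360504 199.32320218]
```

View pics/g7.png

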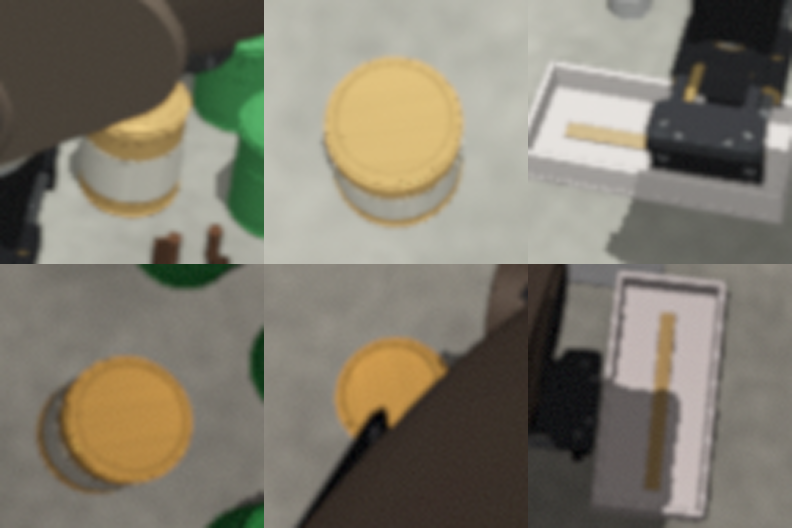

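All three lids look flat and home. At the hard stop, the TCP heights of 69, 84 and 103 mm match the seated heights. The stick lies flat in the tray and the robot is clear of everything.

```bash
python3 -c "
from cell import env
print(env.job_done())"
```

```text
the job is handed in; nothing more can be done
None
```

The stick is out of tin_a and lying flat in the white tray, all three lids are pressed home on their rims, and the job was handed in at about 24 s of the 64 s allowed.

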